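Uncover a watch movement and slide it to the ball stop

TASK

Lift the dust cover off the watch movement on the sliding stage and set it down, knob up, flat inside the empty wooden tray. Then take the slide by its black grip fin and push it along the rail until the spring ball of the stop block clicks into the notch in the slide's edge; do not run on past that notch. Finish holding: keep the fin gripped with the ball seated in the notch, and leave the other things on the bench undisturbed.

Things in the scene. Friction and masses are not known exactly. Their poses are not given: they have to be found in the camera images.
- stage: fixed slide rail: dark steel base plate 130 x 320 mm, aluminium rail along it. Origin on the bench under the rail's middle. y axis: along the rail, the way the slide must go; x: across it, to the side away from the robot, where the stop block is; z up. The slide starts at the -y end, its origin at y = -75 mm, with 150 mm of travel to +y.
- slide: grey plate 100 (x) x 80 (y) x 12 mm that slides along the stage's y, axes parallel to the stage's; 0.35 kg, friction 1 N. Origin on the rail's centre line, 20 mm above the bench; plate from x = -55 to +45 mm, its top 32 mm above the bench. On it the black grip fin at x = -38 mm and, at x = 12 mm, a round seat 44 mm across, 6 mm high, with the brass movement (3 mm more) under the cover.
- fin (a point): middle of the top face of the slide's black grip fin: an upright block 12 mm thick along the stage's y, 30 mm wide along its x, 36 mm high over the plate (top 68 mm above the bench). Grip it from above, fingers closing along the stage's y; nothing stands beside it on those sides.
- notch (a point): notch in the slide's edge away from the robot (+x edge), between two round steel cheeks (3 mm radius, centres 8.4 mm apart), 32 mm above the bench. At the same y on the slide as the fin.
- ball_stop: fixed dark steel block 26 x 30 x 24 mm beside the rail, 5 to 45 mm to +y of its middle. An 8 mm spring ball sticks out to the slide. Origin at the block's middle in y, axes as the stage's. Seated: notch at the same y (stage frame). From -y a cheek meets the ball 9 mm before, needs 6 to 11 N extra, passes 4 mm before, then the ball snaps in and centres; pushing on meets 6 to 11 N again.
- cover: loose aluminium dust cover, an upturned cup 54 mm across, 26 mm high, with a black knob on top (18 mm across near its top, 14 mm at its foot; knob's top 50 mm above the rim). Origin at the centre of the lower rim, z up. About 0.09 kg. Stands over the seat on the slide, rim 32 mm above the bench: lift it straight up 15 mm or more. Centre 50 mm from the fin's in x: grip the knob along the stage's y.
- tray: empty square wooden tray lying on the bench, fixed, 110 x 110 mm outside, walls 5 mm thick and 12 mm high, floor 5 mm thick. Origin at the centre of its underside.
- loupe_a: bystander: black eye loupe, 36 mm high and 36 mm across its foot, standing; origin at its foot
- loupe_b: bystander: smaller black eye loupe, 28 mm high and 36 mm across its foot, standing; origin at its foot
- case_back: bystander: steel watch case back, a disc 38 mm across and 5 mm thick; origin under its centre
- holder: bystander: black rubber cone stand, 48 mm across and 36 mm high; origin at its foot
- demag: bystander: yellow box 75 x 115 x 30 mm; origin under its centre
- watch_block: bystander: white block 85 x 65 x 35 mm with a steel wrist watch on it; origin under its centre
- driver: bystander: screwdriver 120 mm long, lying; origin under its middle
Things that resemble listed ones, but are neither listed nor needed, are in the scene too. There is more than one size of the tray; the job needs the larger.

How it is judged:
By the outcome, as a careful person would: the job done as asked, in the order asked, and still so for the second after the job is handed in, while the arm keeps its last pose, push and grip.
It also fails if it takes over 59 s, if anything falls off the work surface, if the arm or the gripper's body presses on something with over 40 N, if the wrist force passes 120 N, or if a joint passes its speed limit or range.

ROBOT

A 6-joint arm with a two-finger parallel gripper is mounted at the origin on the work surface. World frame = base frame: x ahead of the robot, y to its left, z up, the work surface at z = 0. Lengths are in mm, angles in rad, forces in N, time in s.
With the tool pointing down it reaches from about 375 to 925 mm from the base axis. Payload 5.7 kg.
Tool frame: the origin (TCP) lies midway between the tips of the shut fingers; the grasp point (between the pads) lies 19 mm behind it; z points along the fingers, y is the line along which they close (so a half turn about z gives the same grasp; the last joint's range is limited). The gripper opens to 85 mm and grips with 20 to 120 N. Pads are 22 mm wide; open, the fingers measure 114 mm over their backs; the gripper's body (76 mm by 85 mm) begins 54 mm behind the grasp point. The pads swing forward as they close: fully open they stand 13 mm farther back than shut.
Start: joints at [1.185, 0.359, 1.51, -0, 1.272, -0.115], TCP at [160.495, 578.104, 231.267] pointing down, gripper open.
Joint ranges: [-2.97, 2.97], [-1.01, 2.36], [0.21, 2.38], [-0.96, 4.11], [0.2, 2.71], [-2.98, 2.98]. Speed limits (rad/s): [2.39, 2.39, 3.14, 3.14, 3.14, 3.14].

INTERFACE

Orientations are given as a 3x3 rotation matrix whose columns are the frame's x, y, z axes.
In Python, from bench import monitor, snapshot, camera_params, workorder gives the robot as it stands.
- The arm moves only by the tool play_rows, never from a script. Its argument "motion" is a list of rows, each a list of 5 numbers: the finger opening in mm, from 0 to 85.4, then the shift along the world's x, y, z each as a share of 25 mm, from -1 to 1, then the turn about the world's z as a share of 0.08 rad, from -1 to 1. A call has exactly 5 rows; each row shifts and turns the commanded pose from where the row before left it; what a row does not reach is not made up. A row lasts 1/12 s, in which the tool goes at most 41.7 mm and 7.16 degrees, less where a joint would pass 70% of its speed; a pose out of reach is approached as far as the arm can. A call with a number of a shift or a turn outside -1 to 1 is refused whole. A call with a gripper value outside its range is refused whole. The fingers move at their own pace and stop on an object; "newtons" is the grip in N (left out, the last holds). Time passes only in rows, so rows that do not move let the fingers close, or fill a call up. It gives the time, the measured TCP pose, the force, the opening and the grip force at its end, in the units of the state.
- monitor.read_state(): the state, without advancing time (a new reading comes with each control period).
- snapshot(name): name is "side" or "top" or "wrist"; returns the picture (420x560x3 uint8, red, green, blue); there is no depth.
- camera_params(name): a dict with "fx", "fy", "cx", "cy" (pixels), "eye" and "orientation" of the camera in the world. Camera axes: x right, y down, z forward; pixel columns grow to the right and rows downward; lengths in mm; the calibration is good to about 2 mm. A picture is of the moment at which its call begins: read the wrist's pose just before it. camera_params takes no time and is no camera call; for the wrist camera it gives the pose at the moment of the call.
- workorder.job_done(): hands the job in; it is judged then, once.
The state is a dict: "clock": time; "joints": joint angles; "joint_velocities": joint speeds; "joint_torque": joint torques, N m; "eef_pos": TCP position; "tool_rot": TCP orientation; "ft_force": force on the tool from outside, world axes, zero at the start; "wrist_torque": the same for the moment, N m; "grip_width": finger opening in mm; "grasp_force": force on a finger pad.
Only numpy, scipy, OpenCV 4.12 (cv2) and the standard library are available. Lean on these libraries where they do the work, as an engineer would, in place of code of your own. Each camera call takes 0.05 s, during which the arm holds its last target. There are 200 camera calls.

## Working session

There is one attempt and no reset: what is moved stays moved. The work goes in short steps, Python scripts to look and compute and a tool call to move; the robot and the scene stay as the last step left them, time stands still between calls to the robot, and variables do not carry over. Pictures are saved under pics/ and viewed, at most 13 in all, crops included, and the job is handed in when it is done.

Besides the shell and the picture viewer there is one more tool, called after "Request:" as name([rows], argument=value, ...), one row to a line, values as JSON. play_rows: Moves the arm, as the interface text tells. Its arguments: {"type":"object","properties":{"motion":{"type":"array"},"newtons":{"type":"number"}},"required":["motion"]}

```bash
mkdir -p pics
cat > h.py <<'E'
import numpy as np, cv2
from bench import monitor, snapshot, camera_params, workorder
def snap(name, fn):
    p=camera_params(name); im=snapshot(name); cv2.imwrite('pics/'+fn,cv2.cvtColor(im,cv2.COLOR_RGB2BGR)); return im,p
def ray(p,u,v):
    d=np.array(p['orientation'])@np.array([(u-p['cx'])/p['fx'],(v-p['cy'])/p['fy'],1.]); return np.array(p['eye'],float),d
def onz(p,u,v,z):
    e,d=ray(p,u,v); return e+d*(z-e[2])/d[2]
def proj(p,X):
    c=np.array(p['orientation']).T@(np.array(X)-np.array(p['eye'])); return c[0]/c[2]*p['fx']+p['cx'],c[1]/c[2]*p['fy']+p['cy']
E
python3 - <<'E'
from h import *
for n in('top','side'):
    im,p=snap(n,n+'1.png'); print(n,{k:np.round(v,3).tolist() for k,v in p.items()})
    big=None
s=monitor.read_state(); print(s['clock'],s['eef_pos'],np.round(s['tool_rot'],3).tolist(),s['ft_force'])
E
```

```text
top {'fx': 422.273, 'fy': 422.273, 'cx': 279.944, 'cy': 217.597, 'eye': [336.058, -128.283, 961.158], 'orientation': [[0.008, -0.981, 0.193], [-1.0, -0.006, 0.009], [-0.007, -0.193, -0.981]]}
side {'fx': 415.137, 'fy': 415.137, 'cx': 279.344, 'cy': 208.05, 'eye': [388.353, 388.551, 656.365], 'orientation': [[-0.964, -0.206, 0.165], [-0.264, 0.732, -0.629], [0.009, -0.65, -0.76]]}
0.1 [160.27585055 577.57912356 230.54861245] [[-0.964, 0.267, -0.001], [0.267, 0.964, -0.002], [0.0, -0.002, -1.0]] [-0.01147246  0.5012405   0.27411391]
```

View pics/top1.png

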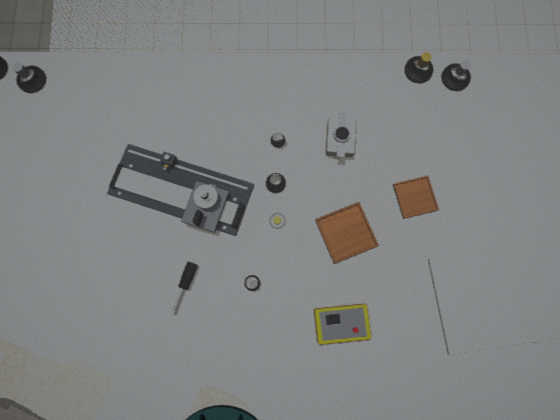

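View pics/side1.png

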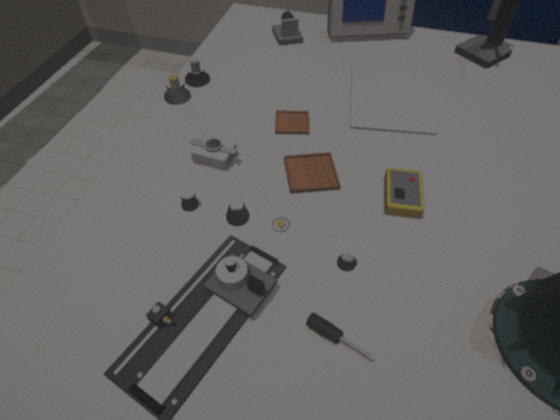

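Top view: the stage runs from (247,210) to (117,168), with the slide at the right end. The cover is at about (206,196), the fin at (199,217) and the stop at (168,158). The large tray is at (347,232). The side view agrees.

Run:
```python
from h import *
P={n:camera_params(n) for n in('top','side')}
for n in P:
    im=cv2.imread(f'pics/{n}1.png'); hsv=cv2.cvtColor(im,cv2.COLOR_BGR2HSV)
    m=cv2.inRange(hsv,(3,90,60),(18,255,255)); cs=cv2.findContours(m,0,2)[0]
    c=max(cs,key=cv2.contourArea); ap=cv2.approxPolyDP(cv2.convexHull(c),6,True)[:,0]
    w=np.array([onz(P[n],*q,12)[:2] for q in ap]); print(n,'tray',ap.tolist(),w.round().tolist(),w.mean(0).round(1),[round(np.linalg.norm(w[i]-w[i-1])) for i in range(len(w))])
    b=[(128,144),(254,185),(238,235),(107,193)] if n=='top' else [(110,374),(233,236),(286,267),(170,416)]
    w=np.array([onz(P[n],*q,8)[:2] for q in b]);print('base',w.round().tolist(),w.mean(0).round(1),[round(np.linalg.norm(w[i]-w[i-1])) for i in range(4)])
    cv2.imwrite(f'pics/{n}crop.png',cv2.resize(im[135:245,100:260] if n=='top' else im[225:420,100:300],None,fx=4 if n=='top' else 3,fy=4 if n=='top' else 3,interpolation=cv2.INTER_CUBIC))
a=cv2.imread('pics/topcrop.png');b=cv2.imread('pics/sidecrop.png')
```

```text
top tray [[358, 202], [377, 245], [334, 262], [316, 219]] [[560.0, -299.0], [461.0, -339.0], [422.0, -242.0], [520.0, -202.0]] [ 490.5 -270.6] [105, 107, 105, 106]
base [[700.0, 245.0], [600.0, -58.0], [482.0, -24.0], [579.0, 284.0]] [590.3 111.6] [127, 319, 123, 324]
side tray [[329, 153], [338, 187], [290, 189], [285, 157]] [[462.0, -337.0], [423.0, -236.0], [521.0, -202.0], [556.0, -296.0]] [ 490.6 -267.4] [103, 108, 103, 100]
base [[690.0, 244.0], [597.0, -54.0], [480.0, -14.0], [577.0, 274.0]] [585.8 112.4] [117, 312, 124, 303]
```

View pics/topcrop.png

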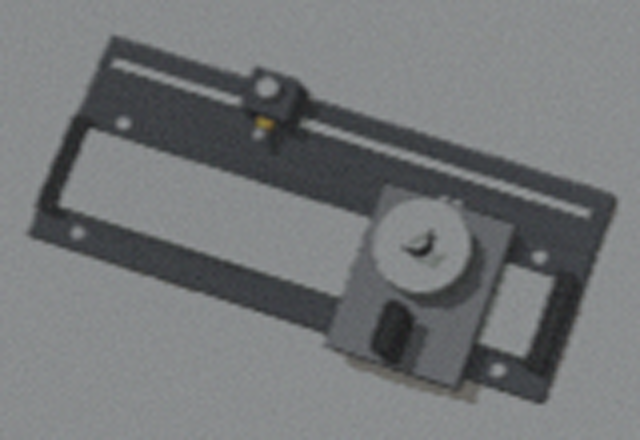

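View pics/sidecrop.png

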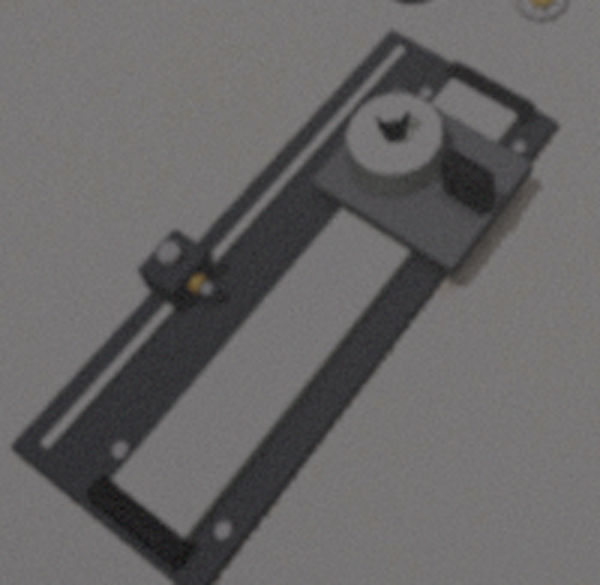

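Run:
```python
from h import *
t,s=camera_params('top'),camera_params('side')
for n,a,b,z in [('cover',(205.2,196.2),(231.7,271),58),('fin',(198.9,215.3),(257.3,282),68),('ball',(165.6,167),(167,319.5),32),('stopblk',(168.8,157),(157.5,309),50)]:
    print(n,onz(t,*a,z).round(1),onz(s,*b,z).round(1))
```

```text
cover [560.3  45.   58. ] [558.5  49.3  58. ]
fin [515.3  55.   68. ] [508.9  63.4  68. ]
ball [635.4 144.2  32. ] [635.4 148.2  32. ]
stopblk [653.2 133.1  50. ] [650.4 142.8  50. ]
```

Request:
play_rows([
  [85, 0.75, -1, 0, -0.55],
  [85, 0.75, -1, 0, 0],
  [85, 0.75, -1, 0, 0],
  [85, 0.75, -1, 0, 0],
  [85, 0.75, -1, 0, 0],
])

```text
clock: 0.52
eef_pos: [254.5, 451.7, 230.9]
tool_rot: [[-0.951, 0.309, -0.0], [0.309, 0.951, -0.001], [0.0, -0.001, -1.0]]
ft_force: [0.3, -0.2, 0.3]
grip_width: 85.1
grasp_force: 0.0
```

Request:
play_rows([
  [85, 0.75, -1, 0, 0],
  [85, 0.75, -1, 0, 0],
  [85, 0.75, -1, 0, 0],
  [85, 0.75, -1, 0, 0],
  [85, 0.75, -1, 0, 0],
])

```text
clock: 0.93
eef_pos: [348.4, 326.6, 231.1]
tool_rot: [[-0.951, 0.309, -0.0], [0.309, 0.951, -0.0], [0.0, -0.0, -1.0]]
ft_force: [0.2, 0.9, -0.4]
grip_width: 84.8
grasp_force: 0.0
```

Request:
play_rows([
  [85, 0.75, -1, 0, 0],
  [85, 0.75, -1, 0, 0],
  [85, 0.75, -1, 0, 0],
  [85, 0.75, -1, 0, 0],
  [85, 0.75, -1, 0, 0],
])

```text
clock: 1.35
eef_pos: [442.1, 201.6, 231.1]
tool_rot: [[-0.951, 0.31, -0.001], [0.31, 0.951, -0.0], [0.001, -0.0, -1.0]]
ft_force: [0.6, 0.1, 0.7]
grip_width: 85.1
grasp_force: 0.0
```

Request:
play_rows([
  [85, 0.75, -1, 0, 0],
  [85, 0.75, -1, 0, 0],
  [85, 0.75, -1, 0, 0],
  [85, 0.75, -1, 0, 0],
  [85, 0.5, -1, 0, 0],
])

```text
clock: 1.77
eef_pos: [530.7, 76.6, 231.0]
tool_rot: [[-0.951, 0.31, 0.0], [0.31, 0.951, -0.0], [-0.0, 0.0, -1.0]]
ft_force: [0.2, -0.2, 0.0]
grip_width: 84.9
grasp_force: 0.0
```

Request:
play_rows([
  [85, 0.6, -0.6, -0.5, 0],
  [85, 0.6, -0.6, -0.5, 0],
  [85, 0, 0, -0.5, 0],
  [85, 0, 0, 0, 0],
  [85, 0, 0, 0, 0],
])

```text
clock: 2.18
eef_pos: [558.1, 48.1, 192.8]
tool_rot: [[-0.951, 0.31, -0.003], [0.31, 0.951, 0.0], [0.003, -0.001, -1.0]]
ft_force: [0.4, 0.6, -0.1]
grip_width: 85.2
grasp_force: 0.0
```

Run:
```python
from h import *
im,p=snap('wrist','w1.png'); print({k:np.round(v,3).tolist() for k,v in p.items()}); print(monitor.read_state()['eef_pos'])
print(proj(p,(560,47,58)),proj(p,(560,47,82)),proj(p,(512,59,68)))
```

```text
{'fx': 330.786, 'fy': 330.786, 'cx': 286.414, 'cy': 207.464, 'eye': [489.558, 71.047, 335.302], 'orientation': [[0.31, 0.913, 0.264], [0.951, -0.298, -0.086], [0.0, 0.278, -0.961]]}
[558.56278241  48.37357722 193.61687356]
(np.float64(285.1436902729304), np.float64(201.00568485347839)) (np.float64(285.04394983848965), np.float64(208.80209203577687)) (np.float64(280.6602865567346), np.float64(144.46028763952222))
```

View pics/w1.png

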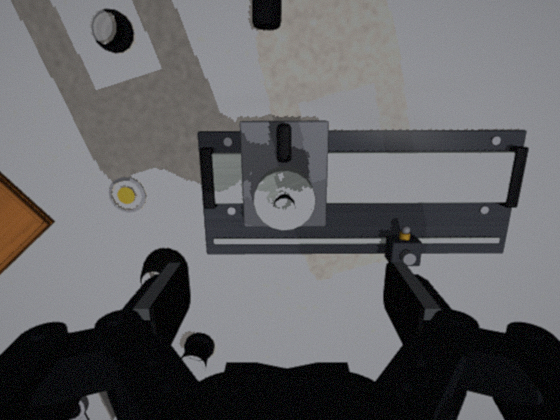

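Wrist view: the cover's top is a disc at about (284,200), close to the prediction. The fin is at about (285,142), the ball at (404,237) and the rail is parallel to the image rows.

Run:
```python
from h import *
p=camera_params('wrist'); im=cv2.imread('pics/w1.png'); g=cv2.cvtColor(im,6); hsv=cv2.cvtColor(im,40)
m=np.zeros_like(g); m[160:240,240:330]=(g[160:240,240:330]>130)*255
print('grey levels',g[200,255:320:8].tolist())
c=max(cv2.findContours(m,0,2)[0],key=cv2.contourArea); e=cv2.fitEllipse(cv2.convexHull(c)); print(e, onz(p,*e[0],58).round(1), onz(p,*e[0],45).round(1))
f=np.zeros_like(g); f[120:165,270:300]=(g[120:165,270:300]<40)*255
c=max(cv2.findContours(f,0,2)[0],key=cv2.contourArea); x,y,w,h=cv2.boundingRect(c); print('fin',x,y,w,h,onz(p,x+w/2-.5,y+h/2,68).round(1))
mb=cv2.inRange(hsv,(12,100,60),(35,255,255)); mb[:,:380]=0; mb[:225]=0; mb[250:]=0;mb[:,425:]=0
ys,xs=np.nonzero(mb); print('brass',xs.mean(),ys.mean(),xs.min(),xs.max(),onz(p,xs.mean(),ys.mean(),32).round(1))
b=np.zeros_like(g); 
R=np.array([[.951,-.309],[.309,.951]])  # rows: stage x,y
F=onz(p,x+w/2-.5,y+h/2,68)[:2]; B=onz(p,xs.mean(),ys.mean(),32)[:2]; print('ball-fin stage',R@(B-F))
t=cv2.imread('pics/w1.png')[110:270,190:430]; cv2.imwrite('pics/w1c.png',cv2.resize(t,None,fx=3.3,fy=3.3,interpolation=2))
```

```text
grey levels [152, 143, 142, 139, 112, 148, 150, 147, 86]
((284.101318359375, 204.08934020996094), (48.68883514404297, 61.257015228271484), 87.80119323730469) [563.3  45.5  58. ] [566.7  44.3  45. ]
fin 276 122 16 41 [512.   61.9  68. ]
brass 404.609375 236.40625 400 409 [638.2 145.4  32. ]
ball-fin stage [ 94.22395606 118.40696609]
```

View pics/w1c.png

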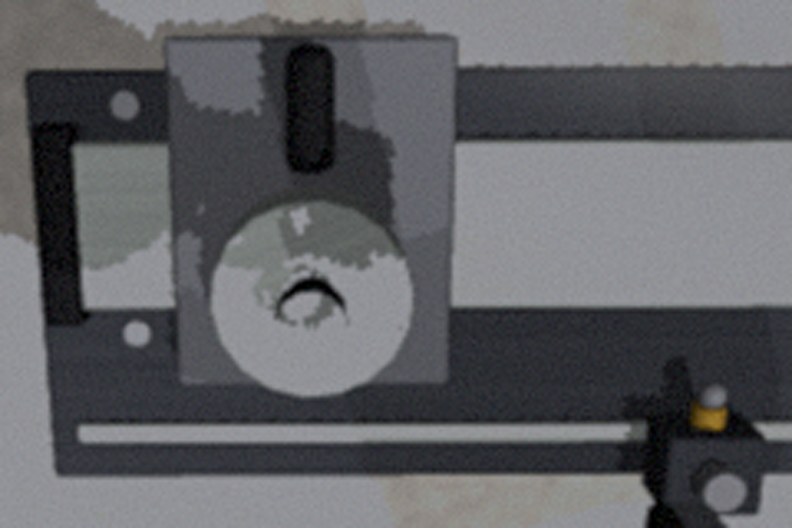

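Cover centre is about (560, 46.5), the fin (512, 62) and the ball about 118 mm further along the rail. The cover-to-fin offset of 50 mm checks out. Now descending.

Request:
play_rows([
  [60, 0.05, -0.07, -1, 0],
  [60, 0, 0, -1, 0],
  [60, 0, 0, -1, 0],
  [60, 0, 0, -1, 0],
  [60, 0, 0, 0, 0],
])

```text
clock: 2.65
eef_pos: [557.2, 47.2, 90.7]
tool_rot: [[-0.951, 0.309, -0.007], [0.309, 0.951, 0.0], [0.006, -0.002, -1.0]]
ft_force: [-1.6, 0.5, 1.3]
grip_width: 60.0
grasp_force: 0.0
```

Request:
play_rows([
  [60, 0, 0, -0.5, 0],
  [60, 0, 0, -0.5, 0],
  [60, 0, 0, -0.24, 0],
  [60, 0, 0, 0, 0],
  [60, 0, 0, 0, 0],
])

```text
clock: 3.07
eef_pos: [561.0, 46.6, 63.9]
tool_rot: [[-0.951, 0.309, 0.001], [0.309, 0.951, -0.0], [-0.001, 0.0, -1.0]]
ft_force: [0.1, 0.2, -0.3]
grip_width: 59.9
grasp_force: 0.0
```

Request:
play_rows([
  [0, 0, 0, 0, 0],
  [0, 0, 0, 0, 0],
  [0, 0, 0, 0, 0],
  [0, 0, 0, 0, 0],
  [0, 0, 0, 0, 0],
], newtons=30)

```text
clock: 3.48
eef_pos: [560.9, 46.3, 63.4]
tool_rot: [[-0.951, 0.31, 0.001], [0.31, 0.951, -0.0], [-0.001, 0.0, -1.0]]
ft_force: [0.0, -0.4, 5.8]
grip_width: 16.7
grasp_force: 29.2
```

Request:
play_rows([
  [0, 0, 0, 0, 0],
  [0, 0, 0, 0, 0],
  [0, 0, 0, 0, 0],
  [0, 0, 0, 0, 0],
  [0, 0, 0, 0, 0],
])

```text
clock: 3.9
eef_pos: [560.9, 46.3, 63.4]
tool_rot: [[-0.951, 0.31, 0.001], [0.31, 0.951, -0.0], [-0.001, 0.0, -1.0]]
ft_force: [-0.8, -0.1, 6.1]
grip_width: 16.7
grasp_force: 29.3
```

Gripped at 16.7 mm. Lifting straight up.

Request:
play_rows([
  [0, 0, 0, 0.3, 0],
  [0, 0, 0, 0.5, 0],
  [0, 0, 0, 0.7, 0],
  [0, 0, 0, 0.8, 0],
  [0, 0, 0, 0.8, 0],
])

```text
clock: 4.32
eef_pos: [559.7, 46.4, 140.8]
tool_rot: [[-0.951, 0.31, -0.002], [0.31, 0.951, -0.0], [0.002, -0.001, -1.0]]
ft_force: [0.8, 0.6, -0.9]
grip_width: 16.2
grasp_force: 29.4
```

Run:
```python
from h import *
im,p=snap('side','s2.png'); im2,p2=snap('wrist','w2.png')
cv2.imwrite('pics/m2.png',cv2.cvtColor(cv2.hconcat([cv2.resize(im,(400,300)),cv2.resize(im2,(400,300))]),4)); s=monitor.read_state();print(s['ft_force'],s['eef_pos'],s['grip_width'])
```

```text
[ 0.59821966  0.29740068 -0.88715353] [562.76106018  46.30818077 143.47117639] 16.42993543246851
```

View pics/m2.png

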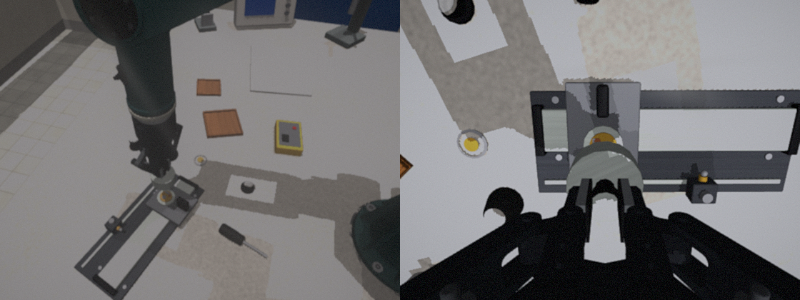

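The cover is held upright and the movement on its seat is exposed. Carrying it to the tray.

Request:
play_rows([
  [0, -0.1, -0.4, 0, 0],
  [0, -0.2, -0.8, 0, 0],
  [0, -0.2, -0.9, 0, 0],
  [0, -0.2, -0.9, 0, 0],
  [0, -0.2, -0.9, 0, 0],
])

```text
clock: 4.83
eef_pos: [536.1, -52.3, 138.8]
tool_rot: [[-0.951, 0.309, -0.003], [0.309, 0.951, 0.0], [0.003, -0.001, -1.0]]
ft_force: [0.5, -0.1, -1.0]
grip_width: 16.4
grasp_force: 29.4
```

Request:
play_rows([
  [0, -0.2, -0.9, 0, 0],
  [0, -0.2, -0.9, 0, 0],
  [0, -0.2, -0.9, 0, 0],
  [0, -0.2, -0.9, 0, 0],
  [0, -0.2, -0.9, 0, 0],
])

```text
clock: 5.25
eef_pos: [510.9, -164.7, 138.7]
tool_rot: [[-0.951, 0.31, -0.003], [0.31, 0.951, 0.001], [0.003, 0.0, -1.0]]
ft_force: [0.4, -0.2, -1.2]
grip_width: 16.2
grasp_force: 29.4
```

Request:
play_rows([
  [0, -0.2, -0.9, 0, 0],
  [0, -0.2, -0.9, 0, 0],
  [0, -0.2, -0.9, 0, 0],
  [0, -0.2, -0.7, 0, 0],
  [0, 0, 0, 0, 0],
])

```text
clock: 5.67
eef_pos: [491.1, -251.9, 138.8]
tool_rot: [[-0.95, 0.312, -0.002], [0.312, 0.95, -0.001], [0.002, -0.001, -1.0]]
ft_force: [-0.2, -0.4, -1.7]
grip_width: 16.3
grasp_force: 29.5
```

Run:
```python
from h import *
im,p=snap('wrist','w3.png'); print(monitor.read_state()['eef_pos'])
m=cv2.inRange(cv2.cvtColor(im,41),(3,90,40),(18,255,255)); 
print(proj(p,(490.5,-269,5)))
cv2.imwrite('pics/w3.png',cv2.cvtColor(im,4))
```

```text
[ 491.2765758  -250.06600123  138.85092949]
(np.float64(266.7571442042201), np.float64(204.0673051708237))
```

View pics/w3.png

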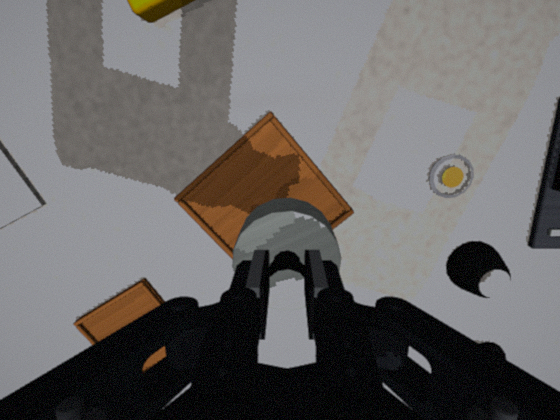

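Tray corners are (175,199), (270,112) and (353,212), so its centre is about (264,205), matching the prediction. Lowering.

Request:
play_rows([
  [0, 0, -0.5, 0, 0],
  [0, 0, -0.26, -0.4, 0],
  [0, 0, 0, -0.9, 0],
  [0, 0, 0, -0.9, 0],
  [0, 0, 0, -0.8, 0],
])

```text
clock: 6.13
eef_pos: [492.8, -267.5, 63.5]
tool_rot: [[-0.951, 0.309, -0.0], [0.309, 0.951, 0.0], [0.0, -0.0, -1.0]]
ft_force: [0.5, 0.9, -2.0]
grip_width: 16.7
grasp_force: 29.5
```

Request:
play_rows([
  [0, 0, 0, -0.5, 0],
  [0, 0, 0, -0.3, 0],
  [0, 0, 0, 0, 0],
  [0, 0, 0, 0, 0],
  [0, 0, 0, 0, 0],
])

```text
clock: 6.55
eef_pos: [493.6, -268.0, 45.8]
tool_rot: [[-0.951, 0.309, 0.001], [0.309, 0.951, -0.001], [-0.001, -0.001, -1.0]]
ft_force: [0.2, -0.2, -0.4]
grip_width: 16.3
grasp_force: 29.5
```

Request:
play_rows([
  [0, 0, 0, -0.2, 0],
  [0, 0, 0, -0.08, 0],
  [0, 0, 0, 0, 0],
  [0, 0, 0, 0, 0],
  [0, 0, 0, 0, 0],
])

```text
clock: 6.97
eef_pos: [493.1, -267.7, 38.5]
tool_rot: [[-0.951, 0.31, 0.0], [0.31, 0.951, -0.0], [-0.0, -0.0, -1.0]]
ft_force: [0.3, 0.3, -2.1]
grip_width: 17.0
grasp_force: 29.5
```

Request:
play_rows([
  [0, 0, 0, -0.04, 0],
  [0, 0, 0, -0.02, 0],
  [0, 0, 0, 0, 0],
  [0, 0, 0, 0, 0],
  [0, 0, 0, 0, 0],
])

```text
clock: 7.38
eef_pos: [493.0, -267.6, 36.8]
tool_rot: [[-0.951, 0.31, -0.0], [0.31, 0.951, -0.0], [0.0, -0.0, -1.0]]
ft_force: [0.3, -0.9, -1.1]
grip_width: 16.8
grasp_force: 29.5
```

Request:
play_rows([
  [0, 0, 0, -0.04, 0],
  [0, 0, 0, 0, 0],
  [0, 0, 0, 0, 0],
  [0, 0, 0, 0, 0],
  [0, 0, 0, 0, 0],
])

```text
clock: 7.8
eef_pos: [493.0, -267.9, 36.4]
tool_rot: [[-0.951, 0.31, 0.0], [0.31, 0.951, -0.001], [-0.0, -0.001, -1.0]]
ft_force: [-1.4, -1.0, 5.8]
grip_width: 16.1
grasp_force: 30.1
```

Contact came at the expected height. Release the cover and rise.

Request:
play_rows([
  [30, 0, 0, 0, 0],
  [45, 0, 0, 0, 0],
  [60, 0, 0, 0, 0],
  [60, 0, 0, 0, 0],
  [60, 0, 0, 0, 0],
])

```text
clock: 8.22
eef_pos: [493.0, -267.6, 35.7]
tool_rot: [[-0.951, 0.31, -0.0], [0.31, 0.951, -0.0], [0.0, -0.0, -1.0]]
ft_force: [-0.2, 0.4, 0.0]
grip_width: 60.1
grasp_force: 0.0
```

Request:
play_rows([
  [60, 0, 0, 0.5, 0],
  [60, 0, 0, 1, 0],
  [60, 0, 0, 1, 0],
  [60, 0, 0, 1, 0],
  [60, 0, 0, 1, 0],
])

```text
clock: 8.63
eef_pos: [492.7, -267.4, 149.2]
tool_rot: [[-0.951, 0.31, -0.001], [0.31, 0.951, 0.0], [0.001, 0.0, -1.0]]
ft_force: [-0.5, -0.1, -0.2]
grip_width: 59.8
grasp_force: 0.0
```

Request:
play_rows([
  [60, 0, 0.5, 0.3, 0],
  [60, 0, 1, 0, 0],
  [60, 0, 1, 0, 0],
  [60, 0, 1, 0, 0],
  [60, 0, 1, 0, 0],
])

```text
clock: 9.05
eef_pos: [492.2, -153.3, 155.1]
tool_rot: [[-0.951, 0.31, -0.001], [0.31, 0.951, 0.001], [0.001, 0.0, -1.0]]
ft_force: [1.0, 1.0, -0.2]
grip_width: 60.1
grasp_force: 0.0
```

Request:
play_rows([
  [60, 0, 1, 0, 0],
  [60, 0, 1, 0, 0],
  [60, 0, 1, 0, 0],
  [60, 0, 1, 0, 0],
  [60, 0, 1, 0, 0],
])

```text
clock: 9.47
eef_pos: [492.0, -28.2, 155.0]
tool_rot: [[-0.951, 0.31, -0.001], [0.31, 0.951, 0.0], [0.001, -0.0, -1.0]]
ft_force: [0.4, -0.5, -0.6]
grip_width: 59.4
grasp_force: 0.0
```

Request:
play_rows([
  [60, 0.2, 1, 0, 0],
  [60, 0.2, 0.8, 0, 0],
  [60, 0.2, 0.6, 0, 0],
  [60, 0.2, 0.5, 0, 0],
  [60, 0, 0, 0, 0],
])

```text
clock: 9.88
eef_pos: [513.0, 45.0, 155.1]
tool_rot: [[-0.951, 0.308, -0.0], [0.308, 0.951, 0.001], [0.001, 0.001, -1.0]]
ft_force: [-0.6, -0.3, -1.8]
grip_width: 60.5
grasp_force: 0.0
```

Run:
```python
from h import *
a,p=snap('top','t4.png'); im,p=snap('wrist','w4.png'); print(monitor.read_state()['eef_pos'])
cv2.imwrite('pics/m4.png',cv2.cvtColor(cv2.hconcat([cv2.resize(a[170:290,280:440],(400,300),interpolation=2),cv2.resize(im,(400,300))]),4))
print(proj(p,(512,62,68)))
```

```text
[512.22607823  42.97441015 155.11646701]
(np.float64(309.20278248453), np.float64(206.89241599697016))
```

View pics/m4.png

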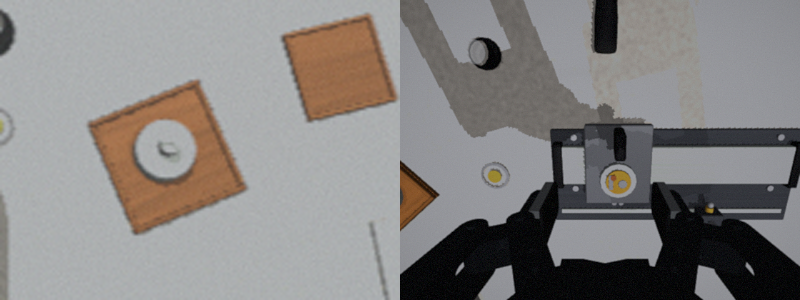

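The cover stands knob up in the middle of the large tray. The fin is at about (308,203) in the wrist view, against a prediction of (309,207). Descending on the fin.

Request:
play_rows([
  [40, 0, 0.5, 0, 0],
  [40, 0, 0.25, -0.6, 0],
  [40, 0, 0, -1, 0],
  [40, 0, 0, -1, 0],
  [40, 0, 0, 0, 0],
])

```text
clock: 10.4
eef_pos: [509.3, 61.2, 87.1]
tool_rot: [[-0.951, 0.31, -0.008], [0.31, 0.951, 0.0], [0.007, -0.002, -1.0]]
ft_force: [-1.8, 0.0, 0.6]
grip_width: 40.1
grasp_force: 0.0
```

Request:
play_rows([
  [40, 0, 0, -1, 0],
  [40, 0, 0, -0.6, 0],
  [40, 0, 0, -0.4, 0],
  [40, 0, 0, 0, 0],
  [40, 0, 0, 0, 0],
])

```text
clock: 10.82
eef_pos: [513.0, 61.0, 41.1]
tool_rot: [[-0.951, 0.31, -0.001], [0.31, 0.951, -0.0], [0.0, -0.0, -1.0]]
ft_force: [0.7, -0.6, -0.2]
grip_width: 40.4
grasp_force: 0.0
```

Request:
play_rows([
  [0, 0, 0, 0, 0],
  [0, 0, 0, 0, 0],
  [0, 0, 0, 0, 0],
  [0, 0, 0, 0, 0],
  [0, 0, 0, 0, 0],
], newtons=60)

```text
clock: 11.23
eef_pos: [513.9, 61.1, 42.0]
tool_rot: [[-0.951, 0.309, 0.002], [0.309, 0.951, -0.0], [-0.002, 0.0, -1.0]]
ft_force: [-0.4, -0.8, 6.4]
grip_width: 11.1
grasp_force: 58.6
```

Request:
play_rows([
  [0, 0, 0, 0, 0],
  [0, 0, 0, 0, 0],
  [0, 0, 0, 0, 0],
  [0, 0, 0, 0, 0],
  [0, 0, 0, 0, 0],
])

```text
clock: 11.65
eef_pos: [513.9, 61.1, 42.0]
tool_rot: [[-0.951, 0.309, 0.002], [0.309, 0.951, -0.0], [-0.002, 0.0, -1.0]]
ft_force: [-0.8, -0.6, 7.1]
grip_width: 10.7
grasp_force: 58.6
```

Fin gripped. Pushing along the rail while watching the side force.

Request:
play_rows([
  [0, 0.06, 0.19, 0, 0],
  [0, 0.1, 0.3, 0, 0],
  [0, 0.1, 0.3, 0, 0],
  [0, 0.1, 0.3, 0, 0],
  [0, 0.06, 0.19, 0, 0],
])

```text
clock: 12.07
eef_pos: [524.3, 93.6, 42.0]
tool_rot: [[-0.951, 0.309, 0.002], [0.309, 0.951, -0.0], [-0.002, 0.0, -1.0]]
ft_force: [-0.3, -0.6, 7.0]
grip_width: 10.8
grasp_force: 58.8
```

Request:
play_rows([
  [0, 0.1, 0.3, 0, 0],
  [0, 0.1, 0.3, 0, 0],
  [0, 0.1, 0.3, 0, 0],
  [0, 0.1, 0.3, 0, 0],
  [0, 0, 0, 0, 0],
])

```text
clock: 12.48
eef_pos: [534.2, 124.4, 42.0]
tool_rot: [[-0.951, 0.309, 0.002], [0.309, 0.951, 0.001], [-0.001, 0.001, -1.0]]
ft_force: [-3.2, 0.9, 7.7]
grip_width: 11.2
grasp_force: 59.1
```

Run:
```python
from h import *
im,p=snap('wrist','w5.png'); s=monitor.read_state(); print(s['eef_pos'],s['ft_force'])
d=s['eef_pos'][:2]-np.array([513.9,61.1]); print(np.hypot(*d),np.degrees(np.arctan2(d[0],d[1])))
a,_=snap('top','t5.png')
cv2.imwrite('pics/m5.png',cv2.cvtColor(cv2.resize(im[100:300,180:440],(780,600),interpolation=2),4))
```

```text
[534.156268   124.12101153  41.99274179] [-1.53755254  1.91248186  8.43786527]
66.19640690835062 17.818488686122254
```

View pics/m5.png

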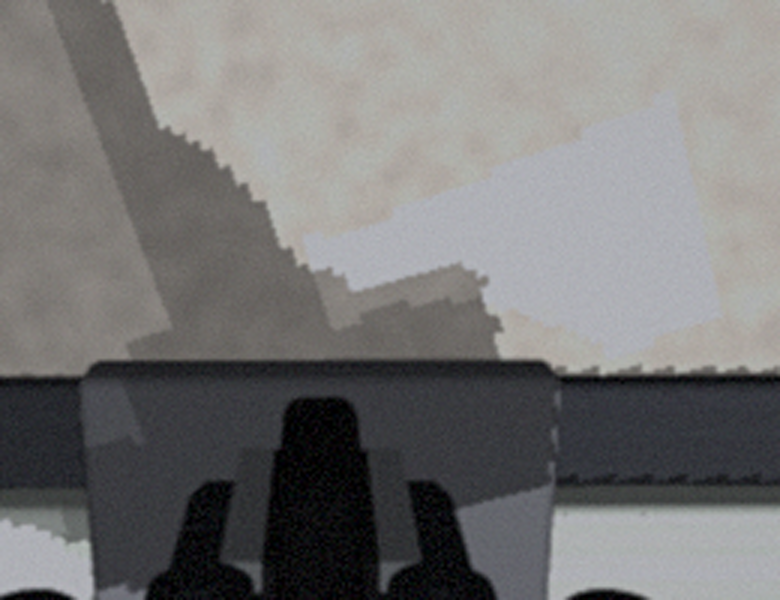

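The wrist view shows the slide moving with the fin. It has gone 66 mm with low side force.

Request:
play_rows([
  [0, 0.1, 0.31, 0, 0],
  [0, 0.1, 0.31, 0, 0],
  [0, 0.1, 0.31, 0, 0],
  [0, 0.1, 0.31, 0, 0],
  [0, 0, 0, 0, 0],
])

```text
clock: 13.0
eef_pos: [544.2, 155.5, 42.0]
tool_rot: [[-0.951, 0.309, 0.002], [0.309, 0.951, 0.001], [-0.001, 0.001, -1.0]]
ft_force: [-2.1, 1.2, 7.4]
grip_width: 11.1
grasp_force: 59.2
```

Request:
play_rows([
  [0, 0.025, 0.076, 0, 0],
  [0, 0, 0, 0, 0],
  [0, 0.025, 0.076, 0, 0],
  [0, 0, 0, 0, 0],
  [0, 0, 0, 0, 0],
])

```text
clock: 13.42
eef_pos: [545.2, 158.4, 42.0]
tool_rot: [[-0.951, 0.309, 0.001], [0.309, 0.951, 0.0], [-0.001, 0.001, -1.0]]
ft_force: [-1.6, 1.5, 6.3]
grip_width: 10.8
grasp_force: 59.1
```

Request:
play_rows([
  [0, 0.025, 0.076, 0, 0],
  [0, 0, 0, 0, 0],
  [0, 0, 0, 0, 0],
  [0, 0, 0, 0, 0],
  [0, 0, 0, 0, 0],
])

```text
clock: 13.83
eef_pos: [545.7, 160.2, 42.0]
tool_rot: [[-0.951, 0.309, 0.001], [0.309, 0.951, 0.0], [-0.001, 0.001, -1.0]]
ft_force: [-2.3, 0.9, 7.3]
grip_width: 11.2
grasp_force: 59.1
```

Request:
play_rows([
  [0, 0.025, 0.076, 0, 0],
  [0, 0, 0, 0, 0],
  [0, 0, 0, 0, 0],
  [0, 0, 0, 0, 0],
  [0, 0, 0, 0, 0],
])

```text
clock: 14.25
eef_pos: [546.3, 162.0, 42.0]
tool_rot: [[-0.951, 0.309, 0.001], [0.309, 0.951, 0.0], [-0.001, 0.001, -1.0]]
ft_force: [-1.1, 1.4, 6.6]
grip_width: 10.9
grasp_force: 59.1
```

Request:
play_rows([
  [0, 0.025, 0.076, 0, 0],
  [0, 0, 0, 0, 0],
  [0, 0, 0, 0, 0],
  [0, 0, 0, 0, 0],
  [0, 0, 0, 0, 0],
])

```text
clock: 14.67
eef_pos: [547.0, 164.0, 42.0]
tool_rot: [[-0.951, 0.309, 0.001], [0.309, 0.951, 0.0], [-0.001, 0.001, -1.0]]
ft_force: [-1.4, 1.4, 7.5]
grip_width: 10.8
grasp_force: 59.1
```

Request:
play_rows([
  [0, 0.025, 0.076, 0, 0],
  [0, 0, 0, 0, 0],
  [0, 0, 0, 0, 0],
  [0, 0, 0, 0, 0],
  [0, 0, 0, 0, 0],
])

```text
clock: 15.08
eef_pos: [547.6, 165.8, 42.0]
tool_rot: [[-0.951, 0.309, 0.001], [0.309, 0.951, 0.0], [-0.001, 0.001, -1.0]]
ft_force: [-2.8, 1.3, 6.6]
grip_width: 10.7
grasp_force: 59.1
```

Request:
play_rows([
  [0, 0.025, 0.076, 0, 0],
  [0, 0, 0, 0, 0],
  [0, 0, 0, 0, 0],
  [0, 0, 0, 0, 0],
  [0, 0, 0, 0, 0],
])

```text
clock: 15.5
eef_pos: [547.8, 166.8, 42.0]
tool_rot: [[-0.951, 0.309, 0.0], [0.309, 0.951, -0.001], [-0.001, -0.001, -1.0]]
ft_force: [-2.3, -4.4, 7.4]
grip_width: 11.7
grasp_force: 59.4
```

The cheek has met the ball, with force rising. Continuing in small steps.

Request:
play_rows([
  [0, 0.025, 0.076, 0, 0],
  [0, 0, 0, 0, 0],
  [0, 0, 0, 0, 0],
  [0, 0, 0, 0, 0],
  [0, 0, 0, 0, 0],
])

```text
clock: 15.92
eef_pos: [548.3, 168.3, 42.0]
tool_rot: [[-0.951, 0.309, 0.0], [0.309, 0.951, -0.002], [-0.001, -0.001, -1.0]]
ft_force: [-2.2, -5.3, 8.6]
grip_width: 10.6
grasp_force: 59.5
```

Request:
play_rows([
  [0, 0.019, 0.057, 0, 0],
  [0, 0, 0, 0, 0],
  [0, 0, 0, 0, 0],
  [0, 0, 0, 0, 0],
  [0, 0, 0, 0, 0],
])

```text
clock: 16.33
eef_pos: [549.1, 170.7, 42.0]
tool_rot: [[-0.951, 0.309, 0.001], [0.309, 0.951, -0.0], [-0.001, 0.0, -1.0]]
ft_force: [-1.9, -1.2, 6.5]
grip_width: 11.2
grasp_force: 59.3
```

Request:
play_rows([
  [0, 0.019, 0.057, 0, 0],
  [0, 0, 0, 0, 0],
  [0, 0, 0, 0, 0],
  [0, 0, 0, 0, 0],
  [0, 0, 0, 0, 0],
])

```text
clock: 16.75
eef_pos: [549.8, 172.9, 42.0]
tool_rot: [[-0.951, 0.309, 0.001], [0.309, 0.951, 0.001], [-0.001, 0.001, -1.0]]
ft_force: [-2.3, 2.0, 5.8]
grip_width: 11.0
grasp_force: 59.3
```

Request:
play_rows([
  [0, 0.012, 0.038, 0, 0],
  [0, 0, 0, 0, 0],
  [0, 0, 0, 0, 0],
  [0, 0, 0, 0, 0],
  [0, 0, 0, 0, 0],
])

```text
clock: 17.17
eef_pos: [550.2, 173.8, 42.0]
tool_rot: [[-0.951, 0.309, 0.001], [0.309, 0.951, 0.001], [-0.001, 0.001, -1.0]]
ft_force: [-0.9, 3.4, 5.8]
grip_width: 10.8
grasp_force: 59.2
```

Run:
```python
from h import *
for n in('side','top'): snap(n,n+'6.png')
a=cv2.imread('pics/side6.png')[240:400,90:250];b=cv2.imread('pics/top6.png')[130:230,110:210]
cv2.imwrite('pics/m6.png',cv2.hconcat([cv2.resize(a,(400,400),interpolation=2),cv2.resize(b,(400,400),interpolation=2)]))
```

```text
(no output)
```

View pics/m6.png

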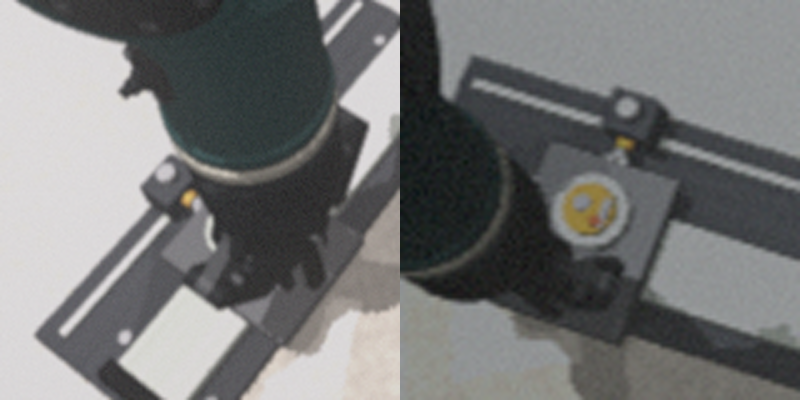

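The slide's edge is at the ball, with the cheeks around it at (620,155). The force now pulls forward, so the ball is entering the notch. A slight advance should centre it.

Request:
play_rows([
  [0, 0.009, 0.028, 0, 0],
  [0, 0, 0, 0, 0],
  [0, 0, 0, 0, 0],
  [0, 0, 0, 0, 0],
  [0, 0, 0, 0, 0],
])

```text
clock: 17.68
eef_pos: [550.2, 174.1, 42.0]
tool_rot: [[-0.951, 0.309, 0.001], [0.309, 0.951, 0.0], [-0.001, 0.001, -1.0]]
ft_force: [-3.4, 0.9, 5.8]
grip_width: 10.8
grasp_force: 59.3
```

Request:
play_rows([
  [0, 0.006, 0.019, 0, 0],
  [0, 0, 0, 0, 0],
  [0, 0, 0, 0, 0],
  [0, 0, 0, 0, 0],
  [0, 0, 0, 0, 0],
])

```text
clock: 18.1
eef_pos: [550.2, 174.2, 42.0]
tool_rot: [[-0.951, 0.309, 0.001], [0.309, 0.951, -0.0], [-0.001, 0.0, -1.0]]
ft_force: [-1.8, -0.6, 6.9]
grip_width: 10.8
grasp_force: 59.4
```

The position holds at y = 174.2 mm while resistance builds, so the ball is centred in the notch.

```bash
python3 -c "
from h import *
s=monitor.read_state();print(s['ft_force'],s['grip_width'],s['clock']);print(workorder.job_done())"
```

```text
[-1.82956243 -0.59028963  6.88107501] 10.806416595694065 18.1
the job is handed in; nothing more can be done
None
```

The job is handed in at 18.1 s: the cover is knob up in the large tray, the ball reads as seated in the notch by force and position, and the fin is still gripped; no verdict was returned.

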